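Pull the tapped blanking plug from the vial board

ROBOT

A 6-joint arm with a two-finger parallel gripper is mounted at the origin on the work surface. World frame = base frame: x ahead of the robot, y to its left, z up, the work surface at z = 0. Lengths are in m, angles in degrees, forces in N, time in s.
With the tool pointing down it reaches from about 0.3 to 0.75 m from the base axis. Payload 8.5 kg.
Tool frame: the origin (TCP) lies midway between the tips of the shut fingers; the grasp point (between the pads) lies 19 mm behind it; z points along the fingers, y is the line along which they close (so a half turn about z gives the same grasp; the last joint's range is limited). The gripper opens to 85 mm and grips with 20 to 120 N. Pads are 22 mm wide; open, the fingers measure 114 mm over their backs; the gripper's body (76 mm by 85 mm) begins 54 mm behind the grasp point. The pads swing forward as they close: fully open they stand 13 mm farther back than shut.
Start: joints at [60.373, 21.807, 74.336, -0, 83.858, -12.336], TCP at [0.163, 0.525, 0.231] pointing down, gripper open.
Joint ranges: [-178.18, 178.18], [-50.72, 133.34], [12.68, 142.11], [-81.47, 261.47], [9.98, 163.14], [-165.26, 165.26]. Speed limits (degrees/s): [136.94, 136.94, 180, 180, 180, 180].

INTERFACE

Orientations are given as a 3x3 rotation matrix whose columns are the frame's x, y, z axes.
In Python, from rig import env, viewer, recognise, pinpoint gives the robot as it stands.
- The arm moves only by the tool move_arm, never from a script. Its argument "plan" is text: rows parted by semicolons, each of 7 numbers parted by spaces: the shift along the tool's x, y, z in m, then the turn, a rotation vector about the tool's x, y, z in rad, then the finger opening in m, from 0 to 0.0854. A call has 1 to 12 rows; each row shifts and turns the commanded pose from where the row before left it, along the tool's axes as they then stand; what a row does not reach is not made up. A row lasts 1/8 s, in which the tool goes at most 62.5 mm and 10.7 degrees, less where a joint would pass 70% of its speed; a pose out of reach is approached as far as the arm can. A call is refused whole if a number of a shift passes 0.0625 or a number of a turn 0.188, either way. A call with a gripper value outside its range is refused whole. The fingers move at their own pace and stop on an object; "grip_force" is the grip in N (left out, the last holds). Time passes only in rows, so rows that do not move let the fingers close. It gives the time, the measured TCP pose, the force, the opening and the grip force at its end, in the units of the state.
- env.observe(): the state, without advancing time (a new reading comes with each control period).
- viewer.get_image(name): name is "scene" or "top"; returns (picture, depth): 420x560x3 uint8, red, green, blue; 420x560 float32, m along the optical axis (not along the pixel's ray), 0 where there is no reading.
- viewer.calibration(name): a dict with "fx", "fy", "cx", "cy" (pixels), "R" (3x3) and "t" (3): a world point X has camera coordinates R X + t. Camera axes: x right, y down, z forward; pixel columns grow to the right and rows downward; lengths in m; the calibration is good to about 2 mm. A picture is of the moment at which its call begins. calibration takes no time and is no camera call.
- env.close_job(): hands the job in; it is judged then, once.
Trained networks look in the newest picture that a camera, given by its name, has taken for a name from the list of things; names that differ only in an ending like _2 or _b are one class to them, and where a whole thing is asked for, a point or a joint stands for the part that bears it (a point fixed in the world has none). Each returns a list of dicts, best first, with "conf" (0 to 1); they miss things now and then, are a little off and sometimes report something else, mostly with a low value. They report only what shows in the picture. A call takes as long as a camera call. They do not tell look-alikes from the thing itself.
- recognise(camera, name): "extent" ([centre column, centre row, width, height] in pixels, round what is visible of it).
- pinpoint(camera, name): "pixel" ([column, row] in pixels: a listed point, or the origin of a listed thing).
The state is a dict: "time_s": time; "q": joint angles; "qvel": joint speeds; "joint_efforts": joint torques, N m; "position": TCP position; "tool_rot": TCP orientation; "ft_force": force on the tool from outside, world axes, zero at the start; "wrist_torque": the same for the moment, N m; "grip_width": finger opening in m; "gripper_force": force on a finger pad.
Only numpy, scipy, OpenCV 4.12 (cv2) and the standard library are available. Lean on these libraries where they do the work, as an engineer would, in place of code of your own. Each camera call takes 0.05 s, during which the arm holds its last target. There are 200 camera calls.

TASK

Open up one well of the pine vial board: take the T-handled puller from its stand, screw it clockwise to its stop into the one square plug that has a slot in its top, and draw that plug straight up out of its well. Stand the plug upright in the empty bay of the cardboard tray, set down gently and with the puller still screwed in, and let go. Leave the two plain plugs, the vials, the beaker and the pail as they are.

Things in the scene. Friction and masses are not known exactly. Their poses are not given: they have to be found in the camera images.
- puller: Loose upright steel puller, 77 mm tall, 0.14 kg. Origin at its very bottom on the axis, z up. Shank 8 mm diameter; a cross-pin 6 mm thick and 28 mm long (along its own x) through the foot, at z 0 to 6 mm; a 40 mm round shoulder at z 26 to 31 mm. Starts hanging by the shoulder in the stand, its x within 0.4 rad of the stand's x; lift 32 mm to clear. Half a turn gives the same puller.
- puller_bar (a point): Centre of the puller's T-bar handle, 70 mm above the puller's origin. Bar 52 mm long along the puller's x (parallel to the cross-pin), 10 mm thick, 14 mm high; pinch it across the 10 mm from above. Axes as the puller's.
- plug: The slotted (tapped) plug: loose square steel plug 46 x 46 mm, 32 mm high, 0.2 to 0.42 kg, flush in one of the board's three wells (which one varies), where it cannot turn. Origin at the centre of its underside, z up. The puller's foot, pin along the slot, drops in until the puller's origin is at z = 13 mm in this frame.
- plug_slot (a point): Centre of the slot in the plug's top face, 32 mm above its underside. Slot 12 mm wide, 32 mm long along its x. Inside, a two-start thread: clockwise from above draws the puller down 5 mm evenly over the first 0.96 rad (its origin 13 to 8 mm above the plug's), then runs level to a hard stop at about 1.4 rad. Up to 2.5 mm vertical play. At the stop the shoulder is 2 mm above the top.
- blank_a: Plain square steel plug with a solid flat top, same 46 x 46 x 32 mm, flush in another well; leave it. Origin at the centre of its underside.
- blank_b: Second plain square plug like blank_a, in the remaining well; leave it.
- board: Pine board fixed to the table, 130 mm (its x) by 270 mm (its y), 42 mm thick, origin at the centre of its underside. Three square wells, 48 mm wide, 32 mm deep, at y = -75, 0 and +75 mm on its centre line, square to the board; a small hole with a vial midway between each two wells.
- vial_a: Loose capped glass vial, 16 mm diameter, 64 mm tall, standing in a hole of the board 37.5 mm from the middle well's axis; rises 32 mm above the board. Origin at the centre of its underside. Leave it.
- vial_b: Second vial like vial_a, in the other hole. Leave it.
- stand: Pine stand fixed to the table, 150 mm (its x) by 70 mm, 40 mm high, origin at the centre of its underside. A 34 mm hole at its centre holds the puller. Glass droppers with rubber bulbs, 13 mm wide, stand fixed at x = +63 and -63 mm, 175 mm tall above the table: keep the gripper between them, closing across the stand. Stand and tray may swap sides of the board.
- tray: Cardboard tray fixed to the table, 200 mm (its x) by 130 mm (its y), walls 40 mm high and 5 mm thick, one divider across the middle, any yaw. Origin at the centre of its underside. The bay on its +x side is full of white caps, the one on its -x side is empty.
- tray_bay (a point): Centre of the floor of the tray's empty bay, 5 mm above the table; the bay is 92 mm (tray x) by 120 mm (tray y) inside. Axes as the tray's.
- beaker: Loose glass beaker, 72 mm diameter, 90 mm tall, beyond the board. Origin at the centre of its underside. Leave it.
- pail: Loose small red metal pail, 68 mm diameter at the rim, 65 mm tall, beyond the board. Origin at the centre of its underside. Leave it.
Not all that is in view belongs to the job. What is shaped like the puller but yellow is not meant.

How it is judged:
By the outcome, as a careful person would: the job done as asked, in the order asked, and still so for the second after the job is handed in, with the robot touching nothing.
It also fails if it takes over 64 s, if anything falls off the work surface, if the arm or the gripper's body presses on something with over 40 N, if the wrist force passes 120 N, or if a joint passes its speed limit or range.

## Working session

There is one attempt and no reset: what is moved stays moved. The work goes in short steps, Python scripts to look and compute and a tool call to move; the robot and the scene stay as the last step left them, time stands still between calls to the robot, and variables do not carry over. Pictures are saved under pics/ and viewed, at most 10 in all, crops included, and the job is handed in when it is done.

Besides the shell and the picture viewer there is one more tool, called by a JSON object that holds its "method" and its "body", one argument or row to a line. move_arm: Moves the arm, as the interface text tells. Its arguments: {"type":"object","properties":{"plan":{"type":"string"},"grip_force":{"type":"number"}},"required":["plan"]}

```bash
mkdir -p pics; cat > h.py <<'E'
import numpy as np, cv2
from rig import env, viewer, recognise, pinpoint
def ray(cam,px,z):
    c=viewer.calibration(cam);R=np.array(c["R"]);t=np.array(c["t"])
    d=R.T@np.array([(px[0]-c["cx"])/c["fx"],(px[1]-c["cy"])/c["fy"],1]);o=-R.T@t
    return o+d*(z-o[2])/d[2]
def proj(cam,X):
    c=viewer.calibration(cam);p=np.array(c["R"])@np.array(X)+np.array(c["t"])
    return np.array([c["fx"]*p[0]/p[2]+c["cx"],c["fy"]*p[1]/p[2]+c["cy"]])
def cloud(cam,depth):
    c=viewer.calibration(cam);v,u=np.mgrid[0:420,0:560]
    P=np.stack([(u-c["cx"])/c["fx"]*depth,(v-c["cy"])/c["fy"]*depth,depth],-1)
    return (P-np.array(c["t"]))@np.array(c["R"])
E
python3 - <<'E'
from h import *
s=env.observe();print(s["position"],s["tool_rot"],s["time_s"])
H={"puller_bar":.1,"plug_slot":.042,"board":0.042,"stand":.04,"tray_bay":.005,"tray":0,"puller":.01,"plug":.01,"blank_a":.042}
for cam in("top","scene"):
    im,d=viewer.get_image(cam);cv2.imwrite(f"pics/{cam}0.png",cv2.cvtColor(im,cv2.COLOR_RGB2BGR));np.savez(f"{cam}0.npz",im=im,d=d)
    for n in H:
        for r in pinpoint(cam,n)[:3]:print(cam,n,round(r["conf"],2),np.round(r["pixel"]),np.round(ray(cam,r["pixel"],H[n])[:2],3))
a=cv2.imread("pics/top0.png")
E
```

```text
[0.16332285 0.52487573 0.2307015 ] [[-9.54811136e-01  2.97212283e-01 -7.43476532e-04]
 [ 2.97213042e-01  9.54810284e-01 -1.31471445e-03]
 [ 3.19129755e-04 -1.47627492e-03 -9.99998859e-01]] 0.0
top puller_bar 0.66 [144. 276.] [0.471 0.36 ]
top puller_bar 0.55 [192. 242.] [0.546 0.251]
top board 0.64 [283. 265.] [0.494 0.043]
top stand 0.7 [158. 274.] [0.479 0.343]
top tray_bay 0.67 [424. 265.] [ 0.493 -0.304]
top tray_bay 0.67 [154. 275.] [0.478 0.361]
top tray_bay 0.3 [284. 264.] [0.5   0.041]
top tray 0.81 [434. 251.] [ 0.526 -0.331]
top puller 0.71 [152. 278.] [0.471 0.366]
top puller 0.7 [196. 246.] [0.547 0.258]
top plug 0.62 [251. 260.] [0.51  0.121]
top blank_a 0.93 [283. 269.] [0.486 0.041]
top blank_a 0.58 [314. 270.] [ 0.483 -0.032]
top blank_a 0.51 [156. 272.] [0.482 0.347]
scene puller_bar 0.8 [397. 256.] [0.479 0.375]
scene puller_bar 0.7 [347. 247.] [0.562 0.283]
scene plug_slot 0.73 [326. 221.] [0.5   0.122]
scene plug_slot 0.61 [310. 214.] [0.518 0.07 ]
scene board 0.95 [314. 216.] [0.514 0.082]
scene stand 0.88 [393. 281.] [0.5   0.397]
scene tray_bay 0.61 [253. 160.] [ 0.482 -0.309]
scene tray_bay 0.54 [300. 199.] [ 0.472 -0.042]
scene tray 0.7 [240. 160.] [ 0.514 -0.342]
scene tray 0.62 [255. 161.] [ 0.477 -0.307]
scene tray 0.21 [246. 272.] [0.777 0.135]
scene puller 0.69 [344. 267.] [0.549 0.27 ]
scene puller 0.47 [392. 275.] [0.463 0.363]
scene plug 0.61 [324. 227.] [0.496 0.111]
scene blank_a 0.48 [302. 198.] [ 0.493 -0.004]
scene blank_a 0.4 [314. 216.] [0.515 0.083]
scene blank_a 0.21 [397. 257.] [0.43  0.341]
```

View pics/top0.png

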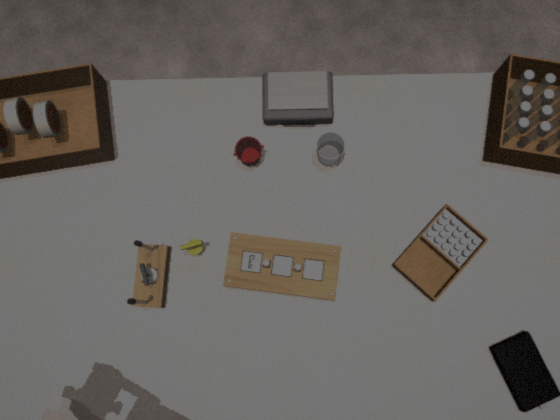

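View pics/scene0.png

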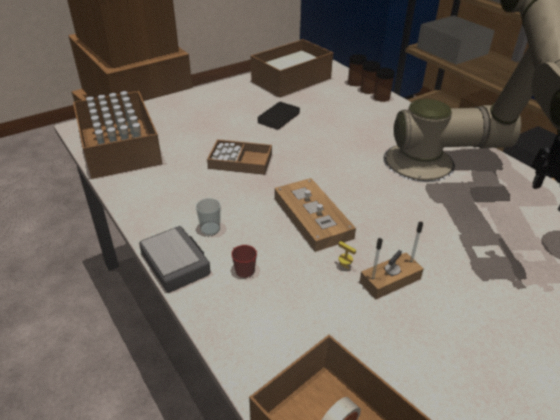

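The two puller look-alikes in the top picture are the steel one in the stand at (147,273) and the yellow decoy at (195,246). I choose the steel one. The slotted plug is in the left well at (251,261), and the plain plugs are at (283,266) and (314,270). The empty bay is at about (425,268).

```bash
python3 - <<'E'
from h import *
z=np.load("top0.npz");im=z["im"];d=z["d"]
a=cv2.imread("pics/top0.png")
c1=cv2.resize(a[232:317,120:220],None,fx=4,fy=4,interpolation=cv2.INTER_CUBIC)
c2=cv2.resize(a[232:317,240:290],None,fx=4,fy=4,interpolation=cv2.INTER_CUBIC)
s=cv2.imread("pics/scene0.png")
c3=cv2.resize(s[215:300,320:440],None,fx=4,fy=4,interpolation=cv2.INTER_CUBIC)[:, :480]
c4=cv2.resize(s[170:255,270:360],None,fx=4,fy=4,interpolation=cv2.INTER_CUBIC)[:, :360]
w=lambda x:cv2.copyMakeBorder(x,0,0,0,800-x.shape[1],0) if x.shape[1]<800 else x[:,:800]
cv2.imwrite("pics/c1.png",cv2.resize(np.vstack([w(np.hstack([c1,c2])),w(np.hstack([c3,c4])[:,:800])]),(800,600)) )
P=cloud("top",d)
np.set_printoptions(suppress=True,precision=4)
print("table z",[np.median(P[r0:r0+10,c0:c0+10,2]) for r0,c0 in((200,200),(330,280),(200,380),(300,60))], "std",P[330:340,280:290,2].std())
def rect(r0,r1,c0,c1,zl,zh,name):
    m=np.zeros((420,560),np.uint8);q=P[r0:r1,c0:c1,2];m[r0:r1,c0:c1]=((q>zl)&(q<zh)&(d[r0:r1,c0:c1]>0))
    m=cv2.morphologyEx(m,cv2.MORPH_OPEN,np.ones((2,2)))
    n,l,st,_=cv2.connectedComponentsWithStats(m);k=1+np.argmax(st[1:,4]);p=P[l==k]
    r=cv2.minAreaRect((p[:,:2]*1000).astype(np.float32));print(name,r,np.median(p[:,2]),len(p))
rect(215,320,210,360,.03,.055,"board")
rect(225,320,115,175,.03,.05,"stand")
rect(190,310,380,500,.02,.055,"tray")
rect(250,300,130,165,.09,.12,"bar")
rect(220,270,175,215,.04,.12,"yellow")
E
```

```text
table z [np.float64(0.00040482416859978824), np.float64(0.0001614536643267469), np.float64(0.0006316126160227137), np.float64(0.00019368713323659236)] std 0.13354794594949904
board ((477.86785888671875, 45.13072204589844), (278.9523010253906, 162.75131225585938), 82.87598419189453) 0.04194471164336323 5889
stand ((461.6524353027344, 207.1343231201172), (401.718017578125, 150.8181915283203), 85.68220520019531) 0.04000209003811569 1608
tray ((452.2118835449219, -241.68775939941406), (175.48683166503906, 489.17681884765625), 33.2254638671875) 0.03234996373464272 2044
bar ((466.7849426269531, 361.77923583984375), (7.088537216186523, 8.970244407653809), 1.6590315103530884) 0.09194390517814702 12
yellow ((545.198974609375, 264.65771484375), (16.326202392578125, 61.6628532409668), 16.568893432617188) 0.07399983556627884 111
```

View pics/c1.png

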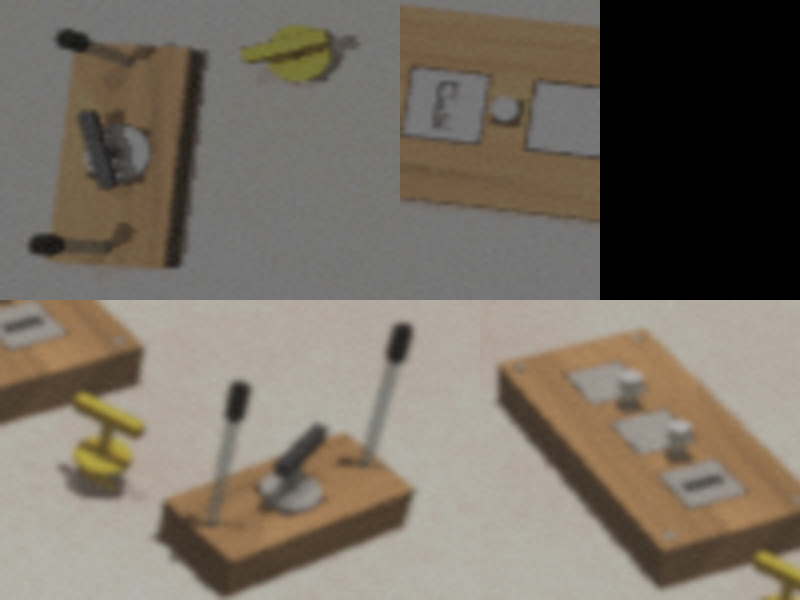

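```bash
cat > fit.py <<'E'
from h import *
from scipy.optimize import minimize
np.set_printoptions(suppress=True,precision=4)
def plane(cam,zz):
    v,u=np.mgrid[0:420,0:560];c=viewer.calibration(cam);R=np.array(c["R"]);o=-R.T@np.array(c["t"])
    D=np.stack([(u-c["cx"])/c["fx"],(v-c["cy"])/c["fy"],np.ones(u.shape)],-1)@R
    return (o+D*((zz-o[2])/D[...,2])[...,None])[...,:2]
def fitrect(XY,val,w,h,x0,soft=.001):
    """maximise mean contrast: val (1 inside,0 outside) vs soft rectangle"""
    def f(p):
        c,s=np.cos(p[2]),np.sin(p[2]);q=XY-p[:2]
        a=abs(q[...,0]*c+q[...,1]*s)-w/2;b=abs(-q[...,0]*s+q[...,1]*c)-h/2
        m=1/(1+np.exp(np.clip(np.maximum(a,b)/soft,-50,50)))
        return ((m-val)**2).sum()
    best=None
    for da in(-.15,0,.15):
        r=minimize(f,np.array(x0)+[0,0,da],method="Nelder-Mead",options=dict(initial_simplex=np.array(x0)+[0,0,da]+np.array([[0,0,0],[.01,0,0],[0,.01,0],[0,0,.1]]),xatol=1e-5,fatol=1e-5))
        if best is None or r.fun<best.fun:best=r
    return best.x,best.fun
E
python3 - <<'E'
from fit import *
for cam,wins in (("top",dict(board=(215,320,210,360),stand=(225,320,115,185),tray=(195,310,380,500))),("scene",dict(board=(165,255,262,365),stand=(240,305,350,435),tray=(130,185,195,285)))):
    z=np.load(cam+"0.npz");d=z["d"];d=cv2.medianBlur(d,3);P=cloud(cam,d)
    for n,(w,h,zt,x0) in dict(board=(.13,.27,.042,(.49,.043,-.1)),stand=(.15,.07,.04,(.471,.352,1.5)),tray=(.2,.13,.04,(.525,-.33,-.7))).items():
        r0,r1,c0,c1=wins[n];S=(slice(r0,r1),slice(c0,c1))
        q=P[S][...,2]
        if n=="tray":
            # filled outer rectangle: rim pixels then fill
            m=(abs(q-zt)<.008).astype(np.uint8);m=cv2.morphologyEx(m,cv2.MORPH_CLOSE,np.ones((3,3)))
            cs,_=cv2.findContours(m,cv2.RETR_EXTERNAL,cv2.CHAIN_APPROX_NONE);m=cv2.drawContours(m*0,[max(cs,key=cv2.contourArea)],-1,1,-1)
        else:
            m=(abs(q-zt)<.008).astype(np.uint8);m=cv2.morphologyEx(m,cv2.MORPH_CLOSE,np.ones((5,5)))
            m=cv2.morphologyEx(m,cv2.MORPH_OPEN,np.ones((3,3)))
        print(cam,n,*fitrect(plane(cam,zt)[S],m.astype(float),w,h,x0),m.sum())
# dark bits
z=np.load("top0.npz");g=cv2.cvtColor(z["im"],cv2.COLOR_RGB2GRAY).astype(float)
print(g[250:274,238:264].astype(int))
print(g[258:292,136:162].astype(int))
E
```

```text
top board [ 0.4943  0.0451 -0.1432] 105.09088076073344 6053
top stand [0.5105 0.3223 1.5512] 1494.9824300333207 1700
top tray [ 0.5223 -0.3382 -0.7595] 51.956229946870934 4544
scene board [ 0.4944  0.0503 -0.1477] 204.29599555779143 2605
scene stand [0.4772 0.3693 3.0462] 137.54339932030663 1212
scene tray [ 0.5234 -0.332  -0.7527] 108.3184164045477 1337
[[ 99 102 101  99  93  80  85  86  91  94  95  94  93  96  95  95  96  98
   92  95  94  93  94  91  94  95]
 [101 101 100  97  83  77  89  98  92  83  81  80  85  87  91  94  92  94
   94  98  96  97  99  97  94  95]
 [ 96  94  99  96  82 102 114 115 114 111 111 108 109 101  99 101  93  86
   84  79  83  79  88  96  92  93]
 [ 97  97  94  92  86 107 116 117 115 119 119 116 114 115 114 114 113 110
  110 111 109  99  98  90  77  92]
 [ 96  98  97  93  85 108 117 117 116 118 118 119 117 113 113 114 114 117
  118 118 116 113 111 108  89  92]
 [101  97  99  91  83 109 116 119 118 115 115 106  82  80  85  82  99 112
  118 118 117 118 117 103  88  91]
 [103 103 101  95  88 108 118 116 118 116 115  95  81  99 105  83  95 113
  116 118 119 1
[... 4880 characters left out ...]
84  84  89
   98  94  93  97  90  91  93  98]
 [ 99 102  95 100  99  99 102  99  96  95  91  88  91  88  89  84  85  92
   93  95  94  95  93  89  95  96]
 [101 100 102 102  99  98 100  99  98  98  98  96  91  91  88  88  91  95
   97  94  93  95  92  94  96  97]
 [ 98  98  98  99  99  97  99  98  96  97  98 100  99  93  93  92  90  95
  101  93  93  93  89  89  92  96]
 [ 97  99 102 101 101 100  97 102  97  98  97  98  99 100  96  95  94  96
   95  94  94  95  90  89  94  96]
 [101 102 102 100 100  99  96 102  97 100  99  97  99  99  96  94  94  95
   96  92  97  94  93  90  95  92]
 [100  98 101 103 101 101  99  98  96  98  96  99 100 100  96  93  94  94
   99  95  95  91  91  92  94  94]]
```

```bash
python3 - <<'E'
from fit import *
a=ray("top",(141.0-.3,262.9),.091);b=ray("top",(145.9,284.6),.091);print("bar",a,b,(a+b)/2,np.hypot(*(b-a)[:2]),np.arctan2(*(a-b)[1::-1]))
z=np.load("top0.npz");g=cv2.cvtColor(z["im"],cv2.COLOR_RGB2GRAY).astype(float)
# bar: brightness mask
S=(slice(258,290),slice(134,152));val=np.clip((85-g[S])/25,0,1)
# include only darker region left; dark side face to be excluded
val[(g[S]<51)]=.3
print("bar fit",fitrect(plane("top",.091)[S],val,.052,.010,((a+b)[0]/2,(a+b)[1]/2,np.arctan2(*(a-b)[1::-1]))))
sl=ray("top",(250.8,261.5),.042);print("slot px",sl)
# plug from bright
S=(slice(248,276),slice(236,266));v=np.clip((g[S]-98)/12,0,1);v2=cv2.morphologyEx(v,cv2.MORPH_CLOSE,np.ones((7,7)))
print("plug fit",fitrect(plane("top",.042)[S],v2,.046,.046,(.505,.119,-.14)))
S=(slice(253,271),slice(245,258));v=cv2.morphologyEx(np.clip((116-g[S])/20,0,1),cv2.MORPH_CLOSE,np.ones((5,5)))
print("slot fit",fitrect(plane("top",.042)[S],v,.032,.012,(sl[0],sl[1],-.14)))
print("stand front corners", [ray("top",p,.04) for p in((135.2+0,0+246),(167.5,244.8),(163.5,307.5),(132.5,306))])
zs=np.load("scene0.npz");gs=cv2.cvtColor(zs["im"],cv2.COLOR_RGB2GRAY).astype(float)
print("scene proj of top slot",proj("scene",sl), "bar",proj("scene",(a+b)/2),proj("scene",a),proj("scene",b))
print(gs[214:228,316:336].astype(int));print(gs[244:274,384:406].astype(int))
# stand via wood colour (saturation), dropping vertical face
hsv=cv2.cvtColor(z["im"],cv2.COLOR_RGB2HSV);S=(slice(236,315),slice(125,180))
m=((hsv[S][...,1]>60)&(hsv[S][...,2]>75)).astype(np.uint8);m=cv2.morphologyEx(m,cv2.MORPH_OPEN,np.ones((3,3)));m=cv2.morphologyEx(m,cv2.MORPH_CLOSE,np.ones((15,15)))
print("stand",fitrect(plane("top",.04)[S],m.astype(float),.15,.07,(.47,.352,1.5)),m.sum())
E
```

```text
bar [0.5008 0.3713 0.091 ] [0.4506 0.3573 0.091 ] [0.4757 0.3643 0.091 ] 0.05203515651894935 0.2715462978526358
bar fit (array([0.4747, 0.3626, 0.3132]), np.float64(54.915618852963306))
slot px [0.5045 0.1193 0.042 ]
plug fit (array([ 0.5044,  0.1181, -0.1445]), np.float64(76.64737930907206))
slot fit (array([ 0.5088,  0.1195, -0.2103]), np.float64(18.286497904900934))
stand front corners [array([0.5465, 0.401 , 0.04  ]), array([0.5482, 0.3222, 0.04  ]), array([0.3985, 0.3274, 0.04  ]), array([0.403 , 0.4016, 0.04  ])]
scene proj of top slot [324.2226 221.3828] bar [393.8698 255.181 ] [388.4385 260.6306] [399.1762 249.8567]
[[ 99  81  76  76  75  78  92 111 125 130 130 130 123 123 122 123 124 124
  123 118]
 [113  92  79  82  85  85  95 114 126 131 132 135 131 125 122 122 123 124
  124 121]
 [123 107 103 104 106 107 113 123 132 139 143 145 142 138 125 121 122 124
  126 121]
 [126 122 121 129 132 132 138 138 144 146 147 148 147 142 131 120 122 126
  124 125]
 [131 135 137 142 141 144 146 145 146 147 143 143 144 139 137 125 119 120
  122 124]
 [137 142 148 148 149 148 148 144 143 138 1
[... 2890 characters left out ...]
9  75  70  74  93 111 121 133 136 134 129 127
  127 126 128 129]
 [ 90 117 140 138 126 103  86  73  75  86 103 122 131 137 143 143 134 128
  129 129 128 128]
 [ 95 106 118 119 105  94  82  83  93 104 118 127 136 144 148 147 135 126
  130 129 131 128]
 [108  95  94  94  89  86  86  98 115 123 127 135 143 149 147 141 123 118
  125 126 131 132]
 [113  93  80  79  85  88 102 113 123 132 138 140 148 149 142 129 109 107
  124 130 132 131]
 [108  85  71  72  81  92 108 117 126 133 141 143 143 141 133 116 113 117
  123 132 131 132]
 [ 98  77  69  69  73  88 100 112 120 129 132 131 131 125 117 116 124 129
  130 133 133 130]]
stand (array([0.4742, 0.3635, 3.0733]), np.float64(134.38905339490412)) 1825
```

```bash
cat > to.py <<'E'
import sys
from fit import *
x,y,z,yaw=map(float,sys.argv[1:5])  # target TCP pos, yaw of tool x (deg)
s=env.observe();R=np.array(s["tool_rot"]);p=np.array(s["position"])
cy=np.degrees(np.arctan2(R[1,0],R[0,0]));dy=(yaw-cy+180)%360-180
c,t=np.cos(np.radians(yaw)),np.sin(np.radians(yaw))
Rt=np.array([[c,t,0],[t,-c,0],[0,0,-1]])
from scipy.spatial.transform import Rotation as Ro
print("shift(tool)",R.T@(np.array([x,y,z])-p),"rotvec(tool)",Ro.from_matrix(R.T@Rt).as_rotvec(),"yaw",cy,"pos",p,"F",np.array(s["ft_force"]),"T",np.array(s["wrist_torque"]),"w",s["grip_width"],"t",s["time_s"],"q6",s["q"][5])
E
python3 to.py .4753 .364 .231 196
```

```text
shift(tool) [-0.3456 -0.0611  0.0003] rotvec(tool) [-0.    -0.    -0.581] yaw 162.70829930715627 pos [0.1635 0.5251 0.2313] F [-0.2826  0.3606  0.1484] T [-0.0033  0.0024  0.0137] w 0.08538273766624448 t 1.0 q6 -12.336971265500225
```

{"method": "move_arm", "body": {
  "plan": "-0.034 -0.006 0 0 0 0 0.0854;-0.035 -0.006 0 0 0 0 0.06;-0.035 -0.006 0 0 0 0 0.06;-0.035 -0.006 0 0 0 0 0.06;-0.035 -0.006 0 0 0 0 0.06;-0.035 -0.006 0 0 0 0 0.06;-0.035 -0.006 0 0 0 0 0.06;-0.035 -0.006 0 0 0 0 0.06;-0.035 -0.006 0 0 0 0 0.06;-0.032 -0.007 0 0 0 0 0.06;0 0 0 0 0 0 0.06"
}}

```text
time_s: 2.38
position: [0.4772, 0.3629, 0.2308]
tool_rot: [[-0.954, 0.3, -0.0], [0.3, 0.954, -0.0], [0.0, -0.0, -1.0]]
ft_force: [-0.8, -0.8, -0.8]
grip_width: 0.0599
gripper_force: 0.0
```

{"method": "move_arm", "body": {
  "plan": "0 0 0 0 0 -0.145 0.06;0 0 0 0 0 -0.145 0.06;0 0 0 0 0 -0.145 0.06;0 0 0 0 0 -0.145 0.06;0 0 0 0 0 0 0.06"
}}

```text
time_s: 3.0
position: [0.475, 0.3645, 0.2314]
tool_rot: [[-0.962, -0.274, -0.0], [-0.274, 0.962, 0.0], [0.0, 0.0, -1.0]]
ft_force: [-0.9, 0.3, -0.5]
grip_width: 0.06
gripper_force: 0.0
```

```bash
python3 to.py .4753 .364 .068 196; python3 - <<'E'
from fit import *
im,d=viewer.get_image("scene");a=cv2.cvtColor(im,cv2.COLOR_RGB2BGR)
c=cv2.resize(a[150:310,320:480],None,fx=3.7,fy=3.7,interpolation=cv2.INTER_CUBIC)
cv2.imwrite("pics/s1.png",c)
E
```

```text
shift(tool) [-0.0002 -0.0006  0.1634] rotvec(tool) [ 0.0002 -0.0001 -0.0016] yaw -164.09047525910265 pos [0.475  0.3645 0.2314] F [-0.9251  0.3178 -0.471 ] T [-0.043  -0.0356 -0.0027] w 0.06003032036794148 t 3.0 q6 -79.72773524632224
```

View pics/s1.png

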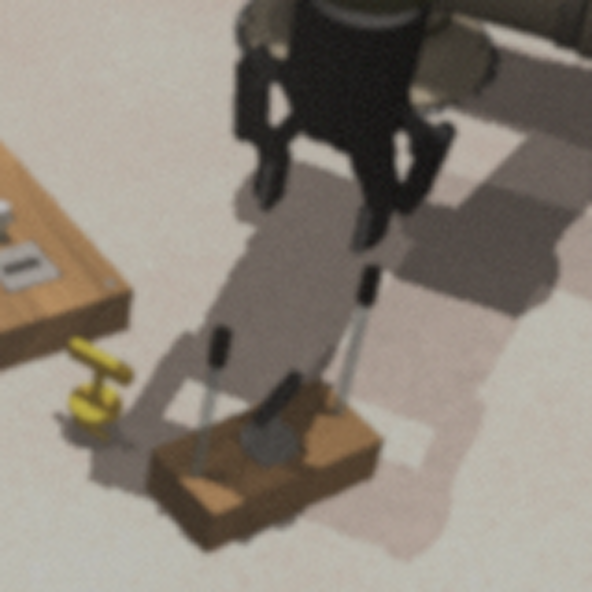

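The gripper hangs straight over the puller between the two droppers (crop bar at about (275,400)), and it is closing across the bar. Descending.

{"method": "move_arm", "body": {
  "plan": "0 0 0.025 0 0 0 0.05;0 0 0.025 0 0 0 0.05;0 0 0.025 0 0 0 0.05;0 0 0.025 0 0 0 0.05;0 0 0.025 0 0 0 0.05;0 0 0.02 0 0 0 0.05;0 0 0.018 0 0 0 0.05;0 0 0 0 0 0 0.05"
}}

```text
time_s: 4.05
position: [0.4749, 0.3639, 0.0673]
tool_rot: [[-0.962, -0.273, -0.002], [-0.273, 0.962, -0.001], [0.003, -0.0, -1.0]]
ft_force: [-1.1, -0.1, 0.3]
grip_width: 0.0502
gripper_force: 0.0
```

{"method": "move_arm", "body": {
  "plan": "0 0 0 0 0 0 0.03;0 0 0 0 0 0 0.02;0 0 0 0 0 0 0;0 0 0 0 0 0 0;0 0 0 0 0 0 0;0 0 0 0 0 0 0;0 0 0 0 0 0 0",
  "grip_force": 60
}}

```text
time_s: 4.92
position: [0.4759, 0.3643, 0.069]
tool_rot: [[-0.962, -0.275, 0.001], [-0.275, 0.962, 0.001], [-0.001, 0.0, -1.0]]
ft_force: [-1.2, 0.3, 5.4]
grip_width: 0.0088
gripper_force: 60.3
```

{"method": "move_arm", "body": {
  "plan": "0 0 -0.005 0 0 0 0;0 0 -0.015 0 0 0 0;0 0 -0.025 0 0 0 0;0 0 -0.025 0 0 0 0;0 0 -0.025 0 0 0 0;0 0 -0.025 0 0 0 0;0 0 -0.025 0 0 0 0;0 0 0 0 0 0 0;0 0 0 0 0 0 0"
}}

```text
time_s: 6.05
position: [0.4753, 0.3638, 0.2124]
tool_rot: [[-0.962, -0.275, -0.001], [-0.275, 0.962, -0.001], [0.002, -0.0, -1.0]]
ft_force: [0.5, 0.6, -1.7]
grip_width: 0.0085
gripper_force: 59.3
```

```bash
python3 to.py .5045 .1193 .213 171.8; python3 - <<'E'
from fit import *
s=env.observe();tip=np.array(s["position"])
for c in("top","scene"):
    im,d=viewer.get_image(c);a=cv2.cvtColor(im,cv2.COLOR_RGB2BGR);u,v=proj(c,tip-[0,0,.03]).astype(int);print(c,u,v)
    k=cv2.resize(a[v-55:v+55,u-50:u+50],None,fx=4,fy=4,interpolation=cv2.INTER_CUBIC)
    K=k if c=="top" else np.hstack([K,k])
cv2.imwrite("pics/s2.png",K)
E
```

```text
shift(tool) [ 0.039  -0.2431 -0.0004] rotvec(tool) [-0.0006 -0.0015  0.4213] yaw -164.06163173204664 pos [0.4753 0.3638 0.2124] F [ 0.4817  0.5809 -1.6599] T [ 0.0309 -0.0281  0.0307] w 0.008467222736168628 t 6.05 q6 -79.82628882396843
top 131 271
scene 399 227
```

View pics/s2.png

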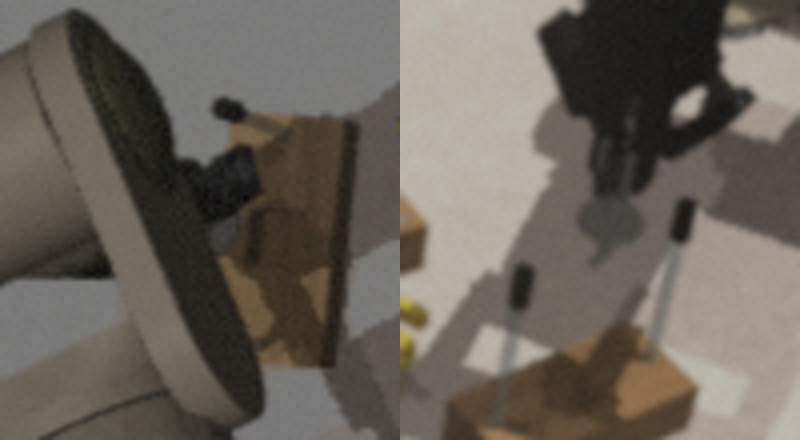

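The puller is held clear of the stand, with its shoulder at scene (401.5,227). Next it goes over the slot.

{"method": "move_arm", "body": {
  "plan": "0.005 -0.03 0 0 0 0 0;0.005 -0.03 0 0 0 0 0;0.005 -0.03 0 0 0 0.1 0;0.005 -0.03 0 0 0 0.1 0;0.005 -0.03 0 0 0 0.1 0;0.005 -0.03 0 0 0 0.121 0;0.005 -0.03 0 0 0 0 0;0.004 -0.02 0 0 0 0 0;0 0 0 0 0 0 0;0 0 0 0 0 0 0"
}}

```text
time_s: 7.4
position: [0.4622, 0.135, 0.213]
tool_rot: [[-0.99, 0.142, -0.001], [0.142, 0.99, 0.0], [0.001, 0.0, -1.0]]
ft_force: [0.4, 0.5, -1.1]
grip_width: 0.0085
gripper_force: 59.3
```

```bash
python3 to.py .5045 .1193 .110 171.8; python3 -c "
from fit import *
print(proj('scene',(.4753,.3638,.187)), proj('scene',(.4853,.3668,.187)))"
```

```text
shift(tool) [-0.0442 -0.0095  0.103 ] rotvec(tool) [ 0.0001 -0.0006  0.0004] yaw 171.82307427784656 pos [0.4622 0.135  0.213 ] F [ 0.3691  0.491  -1.1119] T [ 0.0097 -0.0398 -0.0417] w 0.00846656390921832 t 7.4 q6 -79.67723800995411
[399.9985 226.3201] [397.8332 228.4947]
```

{"method": "move_arm", "body": {
  "plan": "-0.022 -0.005 0 0 0 0 0;-0.022 -0.0045 0 0 0 0 0;0 0 0.025 0 0 0 0;0 0 0.025 0 0 0 0;0 0 0.025 0 0 0 0;0 0 0.022 0 0 0 0;0 0 0 0 0 0 0;0 0 0 0 0 0 0"
}}

```text
time_s: 8.4
position: [0.5048, 0.1193, 0.117]
tool_rot: [[-0.99, 0.142, 0.001], [0.142, 0.99, 0.0], [-0.001, 0.0, -1.0]]
ft_force: [-0.2, -0.3, -0.9]
grip_width: 0.0086
gripper_force: 59.3
```

```bash
python3 to.py .5045 .1193 .110 171.8; python3 - <<'E'
from fit import *
s=env.observe();tip=np.array(s["position"])
for c in("top","scene"):
    im,d=viewer.get_image(c);a=cv2.cvtColor(im,cv2.COLOR_RGB2BGR);u,v=proj(c,tip-[0,0,.05]).astype(int);print(c,u-33,v-30,proj(c,tip-[0,0,.054]),proj(c,tip-[0,0,.0255]),proj(c,(.5045,.1193,.042)))
    k=cv2.resize(a[v-30:v+30,u-33:u+33],None,fx=6,fy=6,interpolation=cv2.INTER_CUBIC)
    K=k if c=="top" else np.hstack([K,k])
cv2.imwrite("pics/s3.png",K)
E
```

```text
shift(tool) [ 0.0003 -0.0001  0.007 ] rotvec(tool) [0.0002 0.0011 0.0009] yaw 171.85022962937356 pos [0.5048 0.1193 0.117 ] F [-0.168  -0.3325 -0.9436] T [ 0.0281  0.0334 -0.0083] w 0.008633273192397128 t 8.4 q6 -81.64522649075886
top 216 230 [250.0433 260.5867] [249.0033 259.5128] [250.7953 261.4796]
scene 291 184 [324.6274 215.8167] [325.3155 208.02  ] [324.2114 221.391 ]
```

View pics/s3.png

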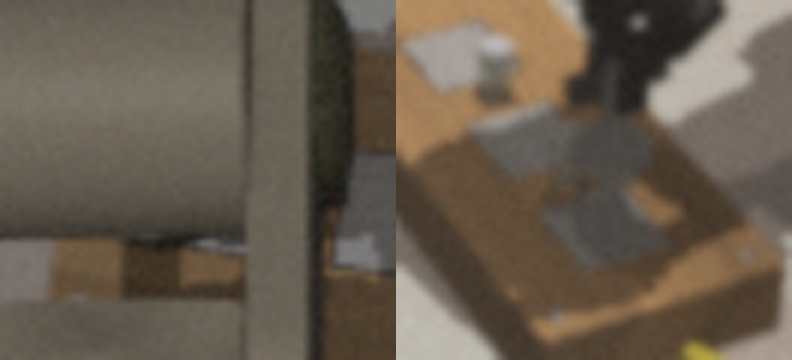

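```bash
python3 - <<'E'
from fit import *
z=np.load("scene0.npz");g0=cv2.cvtColor(z["im"],cv2.COLOR_RGB2GRAY).astype(float)
S=(slice(217,226),slice(318,332));v=np.clip((135-g0[S])/45,0,1)
f=fitrect(plane("scene",.042)[S],v,.032,.012,(.5045,.1193,-.144));print("slot scene",f)
im,d=viewer.get_image("scene");g=cv2.cvtColor(im,cv2.COLOR_RGB2GRAY)
print("disc",ray("scene",(326.3,208.7),.0915+.0025))
print(g[196:228,314:342])
E
```

```text
slot scene (array([ 0.502,  0.121, -0.182]), np.float64(1.869809481600255))
disc [0.5064 0.1256 0.094 ]
[[141 137 139 136 125 112  86  70  59  48  44  50  56  55  42  32  34  34
   36  45  54  78 125 163 181 182 183 181]
 [137 138 138 134 118  87  60  53  46  45  47  51  57  56  44  36  39  31
   45  75  98 125 153 174 180 181 178 180]
 [141 142 136 133 112  76  49  45  45  46  43  53  58  58  43  37  37  32
   61 113 146 163 177 181 181 181 182 183]
 [136 136 137 131 108  75  52  46  45  42  44  53  62  54  42  37  36  40
   72 136 171 179 180 182 183 182 183 181]
 [134 133 128 124 110  78  52  49  49  49  48  58  60  53  41  36  36  40
   81 146 178 183 183 181 183 181 180 177]
 [138 134 119 109  99  80  60  56  60  65  63  62  64  52  40  36  37  54
   89 146 175 182 183 181 182 177 170 158]
 [133 123 107  93  88  81  74  69  72  76  74  68  64  60  46  45  52  61
   91 133 164 178 183 180 176 161 147 129]
 [114 102  94  89  85  80  80  80  76  78  77  69  69  68  63  64  65  72
   83 106 139 161 172 172 157 133 121 114]
 [ 96  96  92  94  92  93  89  84  78  78  71  70  69  70  7
[... 2048 characters left out ...]
 77  76  76  82  87  89  85  79  74  75  70  71  74  72  74  74  73  69
   73  77  76  70  69  65  65  62  61  61]
 [ 78  76  73  76  83  89  87  81  72  70  75  71  74  73  74  77  75  72
   71  76  73  66  64  65  65  62  64  63]
 [ 80  79  78  76  78  87  88  84  79  74  74  73  75  72  76  72  73  75
   72  72  72  71  68  64  62  61  68  75]
 [ 84  76  77  78  79  81  88  86  84  78  75  74  71  72  72  71  71  73
   72  71  72  66  66  67  71  78  87  97]
 [ 79  80  78  78  80  79  84  89  91  80  77  72  76  74  76  73  71  73
   70  70  68  68  67  74  87  95 105 115]
 [ 81  82  80  79  79  77  78  84  85  87  79  73  76  71  72  73  69  69
   65  66  65  68  81  93 107 112 116 117]]
```

{"method": "move_arm", "body": {
  "plan": "0 0 0.01 0 0 0 0;0 0 0.007 0 0 0 0;0 0 0.002 0 0 0 0;0 0 0.002 0 0 0 0;0 0 0.002 0 0 0 0;0 0 0 0 0 0 0;0 0 0 0 0 0 0"
}}

```text
time_s: 9.43
position: [0.5043, 0.1189, 0.0934]
tool_rot: [[-0.99, 0.142, 0.0], [0.142, 0.99, 0.0], [-0.0, 0.0, -1.0]]
ft_force: [0.0, 0.4, -0.9]
grip_width: 0.0089
gripper_force: 59.3
```

{"method": "move_arm", "body": {
  "plan": "0 0 0.002 0 0 0 0;0 0 0.002 0 0 0 0;0 0 0 0 0 0 0;0 0 0 0 0 0 0"
}}

```text
time_s: 9.93
position: [0.5043, 0.1189, 0.0893]
tool_rot: [[-0.99, 0.142, -0.0], [0.142, 0.99, -0.0], [0.0, -0.0, -1.0]]
ft_force: [0.7, 0.2, -0.9]
grip_width: 0.0086
gripper_force: 59.3
```

{"method": "move_arm", "body": {
  "plan": "0 0 0.003 0 0 0 0;0 0 0.003 0 0 0 0;0 0 0.002 0 0 0 0;0 0 0.001 0 0 0 0;0 0 0 0 0 0 0;0 0 0 0 0 0 0"
}}

```text
time_s: 10.68
position: [0.5042, 0.1189, 0.0802]
tool_rot: [[-0.99, 0.142, -0.0], [0.142, 0.99, -0.0], [0.0, -0.0, -1.0]]
ft_force: [0.1, -0.8, -3.1]
grip_width: 0.0087
gripper_force: 59.2
```

{"method": "move_arm", "body": {
  "plan": "0 0 0.001 0 0 0 0;0 0 0.001 0 0 0 0;0 0 0 0 0 0 0;0 0 0 0 0 0 0"
}}

```text
time_s: 11.18
position: [0.5043, 0.1189, 0.0784]
tool_rot: [[-0.99, 0.142, 0.0], [0.142, 0.99, -0.0], [-0.0, 0.0, -1.0]]
ft_force: [0.6, 0.0, -1.2]
grip_width: 0.0087
gripper_force: 59.3
```

{"method": "move_arm", "body": {
  "plan": "0 0 0.001 0 0 0 0;0 0 0 0 0 0 0;0 0 0 0 0 0 0"
}}

```text
time_s: 11.55
position: [0.5045, 0.1189, 0.0778]
tool_rot: [[-0.99, 0.142, 0.001], [0.142, 0.99, -0.0], [-0.001, 0.0, -1.0]]
ft_force: [-1.2, -0.1, 5.7]
grip_width: 0.0084
gripper_force: 60.3
```

It bottomed at z = 0.078 as expected, so I start screwing.

{"method": "move_arm", "body": {
  "plan": "0 0 0 0 0 0.1 0;0 0 0.0005 0 0 0.1 0;0 0 0.0005 0 0 0.1 0;0 0 0 0 0 0 0;0 0 0 0 0 0 0"
}}

```text
time_s: 12.18
position: [0.5049, 0.1191, 0.0773]
tool_rot: [[-0.904, 0.428, 0.002], [0.428, 0.904, 0.0], [-0.002, 0.001, -1.0]]
ft_force: [-2.0, 0.7, 7.9]
grip_width: 0.0086
gripper_force: 60.8
```

```bash
python3 to.py .5044 .1189 .0768 154.6
```

```text
shift(tool) [ 0.0004 -0.0004  0.0005] rotvec(tool) [0.0012 0.002  0.0005] yaw 154.62880143304542 pos [0.5049 0.1191 0.0773] F [-2.0456  0.7427  7.8694] T [ 0.1294  0.1919 -0.0026] w 0.008591682826858951 t 12.175 q6 -64.464444776041
```

{"method": "move_arm", "body": {
  "plan": "0 0 0.0005 0 0 0.1 0;0 0 0.0005 0 0 0.1 0;0 0 0.0005 0 0 0.1 0;0 0 0 0 0 0 0;0 0 0 0 0 0 0"
}}

```text
time_s: 12.8
position: [0.5047, 0.1189, 0.0756]
tool_rot: [[-0.737, 0.676, 0.002], [0.676, 0.737, -0.0], [-0.001, 0.001, -1.0]]
ft_force: [-0.8, -0.6, 6.6]
grip_width: 0.0089
gripper_force: 60.6
```

```bash
python3 to.py .5044 .1189 .0752 137.4
```

```text
shift(tool) [ 0.0003 -0.0002  0.0004] rotvec(tool) [0.001  0.0013 0.0007] yaw 137.4424721332146 pos [0.5047 0.1189 0.0756] F [-0.8154 -0.6233  6.6136] T [-0.1191  0.2091  0.007 ] w 0.008869848142884208 t 12.8 q6 -47.27815117041478
```

{"method": "move_arm", "body": {
  "plan": "0 0 0.0006 0 0 0.12 0;0 0 0.0006 0 0 0.12 0;0 0 0.0006 0 0 0.12 0;0 0 0 0 0 0.12 0;0 0 0 0 0 0.12 0;0 0 0 0 0 0 0;0 0 0 0 0 0 0"
}}

```text
time_s: 13.68
position: [0.5042, 0.1189, 0.073]
tool_rot: [[-0.228, 0.974, -0.0], [0.974, 0.228, -0.0], [0.0, -0.0, -1.0]]
ft_force: [-0.1, 0.3, 0.4]
grip_width: 0.0088
gripper_force: 59.5
```

```bash
python3 to.py .5044 .1189 .0730 91.6
```

```text
shift(tool) [-0.      0.0002 -0.    ] rotvec(tool) [-0.0002 -0.      0.2023] yaw 103.19270193102739 pos [0.5042 0.1189 0.073 ] F [-0.1192  0.3257  0.3981] T [-0.0421  0.0619 -0.0125] w 0.008751348668186104 t 13.675 q6 -13.033931471372249
```

{"method": "move_arm", "body": {
  "plan": "0 0 0 0 0 0.08 0;0 0 0 0 0 0.07 0;0 0 0 0 0 0.05 0;0 0 0 0 0 0.03 0;0 0 0 0 0 0 0;0 0 0 0 0 0 0"
}}

```text
time_s: 14.42
position: [0.5043, 0.1189, 0.073]
tool_rot: [[0.001, 1.0, -0.0], [1.0, -0.001, -0.0], [-0.0, -0.0, -1.0]]
ft_force: [1.0, -0.2, -0.7]
grip_width: 0.0089
gripper_force: 59.4
```

```bash
python3 to.py .5044 .1189 .0730 91.6
```

```text
shift(tool) [-0.      0.0001 -0.    ] rotvec(tool) [-0.     0.    -0.029] yaw 89.93776619120005 pos [0.5043 0.1189 0.073 ] F [ 1.0466 -0.2458 -0.6762] T [-0.0115 -0.1276  0.0276] w 0.008921447708566524 t 14.425 q6 0.2223884094986787
```

{"method": "move_arm", "body": {
  "plan": "0 0 0 0 0 0.05 0;0 0 0 0 0 0 0;0 0 0 0 0 0 0"
}}

```text
time_s: 14.8
position: [0.5042, 0.1189, 0.073]
tool_rot: [[0.051, 0.999, -0.0], [0.999, -0.051, -0.0], [-0.0, -0.0, -1.0]]
ft_force: [-0.6, -0.6, -1.2]
grip_width: 0.0088
gripper_force: 59.5
```

```bash
python3 to.py .5044 .1189 .0730 91.6
```

```text
shift(tool) [-0.      0.0002  0.    ] rotvec(tool) [-0.0001  0.     -0.0787] yaw 87.0925369531045 pos [0.5042 0.1189 0.073 ] F [-0.6271 -0.6287 -1.1597] T [ 0.0743  0.0255 -0.0639] w 0.008762588763627021 t 14.8 q6 3.0708657981986236
```

{"method": "move_arm", "body": {
  "plan": "0 0 0 0 0 0.05 0;0 0 0 0 0 0 0;0 0 0 0 0 0 0"
}}

```text
time_s: 15.18
position: [0.5042, 0.1189, 0.073]
tool_rot: [[0.101, 0.995, -0.0], [0.995, -0.101, -0.0], [-0.0, -0.0, -1.0]]
ft_force: [-0.5, 0.1, -1.6]
grip_width: 0.009
gripper_force: 59.5
```

```bash
python3 to.py .5044 .1189 .0730 91.6
```

```text
shift(tool) [ 0.      0.0002 -0.    ] rotvec(tool) [-0.0002  0.     -0.1286] yaw 84.22979857711834 pos [0.5042 0.1189 0.073 ] F [-0.4609  0.0886 -1.6076] T [-0.0256 -0.0069 -0.008 ] w 0.008988340233701313 t 15.175 q6 5.931552203380429
```

{"method": "move_arm", "body": {
  "plan": "0 0 0 0 0 0.05 0;0 0 0 0 0 0.05 0;0 0 0 0 0 0 0;0 0 0 0 0 0 0"
}}

```text
time_s: 15.68
position: [0.5042, 0.1189, 0.073]
tool_rot: [[0.199, 0.98, -0.0], [0.98, -0.199, 0.0], [-0.0, -0.0, -1.0]]
ft_force: [-0.5, -0.5, -0.7]
grip_width: 0.0087
gripper_force: 59.4
```

```bash
python3 to.py .5044 .1189 .0730 91.6;python3 - <<'E'
from fit import *
im,d=viewer.get_image("scene");a=cv2.cvtColor(im,cv2.COLOR_RGB2BGR);cv2.imwrite("pics/s4.png",cv2.resize(a[170:250,270:370],None,fx=6,fy=6,interpolation=cv2.INTER_CUBIC))
E
```

```text
shift(tool) [0.     0.0002 0.    ] rotvec(tool) [-0.0001 -0.     -0.2286] yaw 78.50243223102837 pos [0.5042 0.1189 0.073 ] F [-0.4889 -0.5302 -0.7005] T [-0.0082  0.0088 -0.0378] w 0.008673069796930735 t 15.675 q6 11.658509014630015
```

View pics/s4.png

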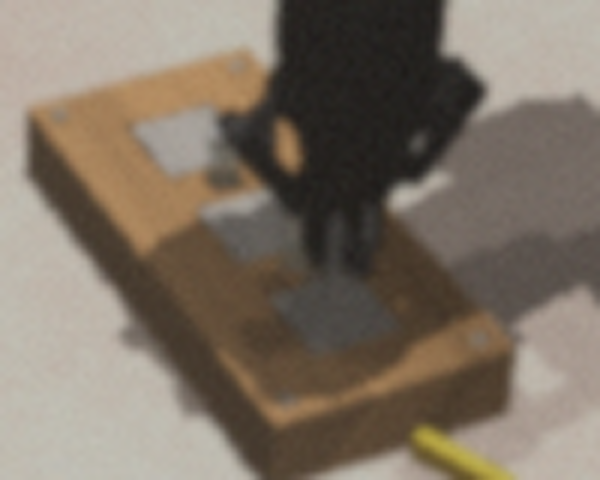

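{"method": "move_arm", "body": {
  "plan": "0 0 0 0 0 0.04 0;0 0 0 0 0 0.04 0;0 0 0 0 0 0 0;0 0 0 0 0 0 0"
}}

```text
time_s: 16.23
position: [0.5042, 0.119, 0.073]
tool_rot: [[0.277, 0.961, -0.0], [0.961, -0.277, 0.0], [-0.0, -0.0, -1.0]]
ft_force: [0.9, 0.1, -0.4]
grip_width: 0.0088
gripper_force: 59.4
```

```bash
python3 to.py .5044 .1189 .0730 91.6
```

```text
shift(tool) [-0.      0.0002  0.    ] rotvec(tool) [-0.0002 -0.     -0.3088] yaw 73.90526398565908 pos [0.5042 0.119  0.073 ] F [ 0.8979  0.0964 -0.4054] T [ 0.0592  0.0809 -0.0538] w 0.008790384885676975 t 16.225 q6 16.25750702949279
```

{"method": "move_arm", "body": {
  "plan": "0 0 0 0 0 0.05 0;0 0 0 0 0 0.05 0;0 0 0 0 0 0 0"
}}

```text
time_s: 16.6
position: [0.5041, 0.119, 0.073]
tool_rot: [[0.372, 0.928, -0.0], [0.928, -0.372, 0.0], [-0.0, -0.0, -1.0]]
ft_force: [-0.2, 0.5, -1.1]
grip_width: 0.0087
gripper_force: 59.4
```

```bash
python3 to.py .5044 .1189 .0730 91.6
```

```text
shift(tool) [ 0.      0.0003 -0.    ] rotvec(tool) [-0.0003  0.     -0.4086] yaw 68.18642583846099 pos [0.5041 0.119  0.073 ] F [-0.1913  0.4612 -1.1059] T [0.1587 0.1518 0.1569] w 0.008652434752025822 t 16.6 q6 21.979095253906657
```

{"method": "move_arm", "body": {
  "plan": "0 0 0 0 0 0.04 0;0 0 0 0 0 0 0;0 0 0 0 0 0 0"
}}

```text
time_s: 16.98
position: [0.5042, 0.119, 0.073]
tool_rot: [[0.408, 0.913, -0.0], [0.913, -0.408, 0.0], [-0.0, -0.0, -1.0]]
ft_force: [-0.4, -0.0, -1.8]
grip_width: 0.0087
gripper_force: 59.5
```

```bash
python3 to.py .5044 .1189 .0730 91.6
```

```text
shift(tool) [ 0.      0.0003 -0.    ] rotvec(tool) [-0.0003 -0.     -0.4483] yaw 65.914313213833 pos [0.5042 0.119  0.073 ] F [-0.3877 -0.0062 -1.7539] T [0.2412 0.2317 0.3943] w 0.008715322059682194 t 16.975 q6 24.25136112020369
```

Torque rises to 0.39 N m, so the stop is reached. I relax slightly and draw the plug up.

{"method": "move_arm", "body": {
  "plan": "0 0 -0.001 0 0 -0.02 0;0 0 -0.001 0 0 0 0;0 0 -0.001 0 0 0 0;0 0 -0.001 0 0 0 0;0 0 -0.001 0 0 0 0;0 0 -0.001 0 0 0 0;0 0 -0.002 0 0 0 0;0 0 -0.002 0 0 0 0;0 0 0 0 0 0 0"
}}

```text
time_s: 18.1
position: [0.5043, 0.1189, 0.0833]
tool_rot: [[0.391, 0.92, 0.0], [0.92, -0.391, -0.0], [0.0, 0.0, -1.0]]
ft_force: [-1.5, 1.6, -5.8]
grip_width: 0.0087
gripper_force: 58.8
```

```bash
python3 to.py .5044 .1189 .0830 65.9
```

```text
shift(tool) [0.     0.0001 0.0003] rotvec(tool) [ 0.0002 -0.0001  0.0187] yaw 66.96958993541179 pos [0.5043 0.1189 0.0833] F [-1.4583  1.5943 -5.8243] T [0.2027 0.3902 0.1636] w 0.008721782519737025 t 18.1 q6 23.19344709414741
```

{"method": "move_arm", "body": {
  "plan": "0 0 -0.005 0 0 0 0;0 0 -0.005 0 0 0 0;0 0 -0.008 0 0 0 0;0 0 -0.01 0 0 0 0;0 0 -0.01 0 0 0 0;0 0 -0.02 0 0 0 0;0 0 -0.02 0 0 0 0;0 0 -0.02 0 0 0 0;0 0 -0.01 0 0 0 0;0 0 0 0 0 0 0;0 0 0 0 0 0 0"
}}

```text
time_s: 19.48
position: [0.5039, 0.1189, 0.1904]
tool_rot: [[0.391, 0.92, -0.001], [0.92, -0.391, -0.0], [-0.0, -0.001, -1.0]]
ft_force: [0.8, -0.9, -4.3]
grip_width: 0.0086
gripper_force: 60.3
```

```bash
python3 to.py .5044 .1189 .0830 65.9; python3 - <<'E'
from fit import *
im,d=viewer.get_image("scene");a=cv2.cvtColor(im,cv2.COLOR_RGB2BGR);cv2.imwrite("pics/s5.png",cv2.resize(a[135:255,240:380],None,fx=4.5,fy=4.5,interpolation=cv2.INTER_CUBIC))
# tray bay centre
for nm,(x,y,w) in dict(top=(.5223,-.3382,-.7595),scene=(.5234,-.332,-.7527)).items():
    print(nm,x-.0485*np.cos(w),y-.0485*np.sin(w), x+.0485*np.cos(w),y+.0485*np.sin(w))
print(ray("top",(425,268),.005),ray("scene",(253,160),.005),ray("top",(424,265),.005))
E
```

```text
shift(tool) [0.0002 0.0005 0.1074] rotvec(tool) [-0.0011  0.0005  0.0185] yaw 66.96268692860349 pos [0.5039 0.1189 0.1904] F [ 0.786  -0.9447 -4.2577] T [ 0.0047  0.0051 -0.0368] w 0.008562648052703849 t 19.475 q6 23.195458929432117
top 0.48712875152903645 -0.3048048913612525 0.5574712484709635 -0.3715951086387475
scene 0.488002479696502 -0.2988448260996349 0.5587975203034979 -0.3651551739003651
[ 0.4853 -0.3067  0.005 ] [ 0.4814 -0.3111  0.005 ] [ 0.4927 -0.3047  0.005 ]
```

View pics/s5.png

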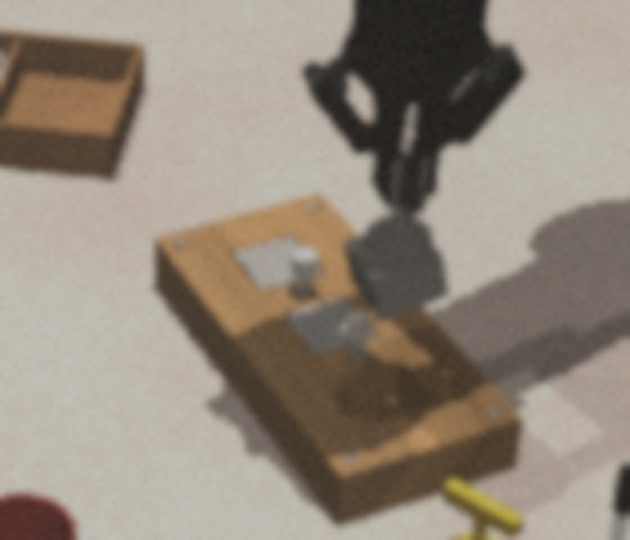

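The slotted plug hangs on the puller at crop (400,262), clear of its well. The other plugs and vials are in place. Carrying it to the bay.

{"method": "move_arm", "body": {
  "plan": "-0.012 0.0046 0 0 0 0 0;-0.024 0.009 0 0 0 0 0;-0.04 0.0152 0 0 0 0 0;-0.04 0.0152 0 0 0 0 0;-0.04 0.0152 0 0 0 0 0;-0.04 0.0152 0 0 0 0 0;-0.04 0.0152 0 0 0 0 0;-0.04 0.0152 0 0 0 0 0;-0.04 0.0152 0 0 0 0 0;-0.04 0.0152 0 0 0 0 0;-0.024 0.009 0 0 0 0 0;-0.014 0.0053 0 0 0 0 0"
}}

```text
time_s: 21.02
position: [0.4873, -0.3033, 0.1907]
tool_rot: [[0.392, 0.92, -0.001], [0.92, -0.392, 0.001], [0.0, -0.001, -1.0]]
ft_force: [-1.0, 0.3, -4.1]
grip_width: 0.0083
gripper_force: 60.3
```

{"method": "move_arm", "body": {
  "plan": "0 0 0 0 0 0.04 0;0 0 0 0 0 0.09 0;0 0 0 0 0 0.1 0;0 0 0 0 0 0.1 0;0 0 0 0 0 0.1 0;0 0 0 0 0 0.1 0;0 0 0 0 0 0.06 0;0 0 0 0 0 0.03 0;0 0 0 0 0 0 0;0 0 0 0 0 0 0"
}}

```text
time_s: 22.28
position: [0.4877, -0.302, 0.191]
tool_rot: [[0.853, 0.522, -0.0], [0.522, -0.853, 0.0], [0.0, -0.0, -1.0]]
ft_force: [0.5, 0.3, -4.1]
grip_width: 0.0087
gripper_force: 60.3
```

```bash
python3 to.py .4875 -.302 .10 31.5; python3 - <<'E'
from fit import *
im,d=viewer.get_image("scene");a=cv2.cvtColor(im,cv2.COLOR_RGB2BGR);k=cv2.resize(a[80:190,190:310],None,fx=4,fy=4,interpolation=cv2.INTER_CUBIC)
im,d=viewer.get_image("top");a=cv2.cvtColor(im,cv2.COLOR_RGB2BGR);k2=cv2.resize(a[200:310,390:470],None,fx=4,fy=4,interpolation=cv2.INTER_CUBIC)
cv2.imwrite("pics/s6.png",np.hstack([k,k2]))
E
```

```text
shift(tool) [-0.0002 -0.0001  0.091 ] rotvec(tool) [-0.0001 -0.     -0.    ] yaw 31.49908884584963 pos [ 0.4877 -0.302   0.191 ] F [ 0.4876  0.2708 -4.107 ] T [-0.0329  0.0008  0.0314] w 0.008660986144150153 t 22.275 q6 14.913499438977368
```

View pics/s6.png

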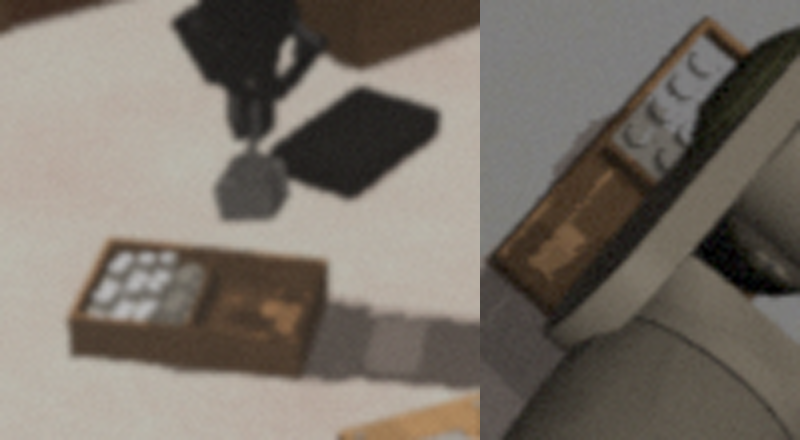

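{"method": "move_arm", "body": {
  "plan": "0 0 0.01 0 0 0 0;0 0 0.02 0 0 0 0;0 0 0.02 0 0 0 0;0 0 0.02 0 0 0 0;0 0 0.02 0 0 0 0;0 0 0.012 0 0 0 0;0 0 0.006 0 0 0 0;0 0 0.003 0 0 0 0;0 0 0 0 0 0 0;0 0 0 0 0 0 0"
}}

```text
time_s: 23.62
position: [0.4879, -0.3023, 0.0805]
tool_rot: [[0.853, 0.522, 0.001], [0.522, -0.853, -0.001], [0.0, 0.001, -1.0]]
ft_force: [-0.2, -0.1, -3.6]
grip_width: 0.0083
gripper_force: 60.2
```

{"method": "move_arm", "body": {
  "plan": "0 0 0.001 0 0 0 0;0 0 0.001 0 0 0 0;0 0 0.001 0 0 0 0;0 0 0.001 0 0 0 0;0 0 0.001 0 0 0 0;0 0 0.001 0 0 0 0;0 0 0 0 0 0 0;0 0 0 0 0 0 0"
}}

```text
time_s: 24.62
position: [0.4877, -0.3022, 0.0741]
tool_rot: [[0.853, 0.522, 0.0], [0.522, -0.853, -0.0], [0.0, 0.0, -1.0]]
ft_force: [0.2, -0.6, -4.4]
grip_width: 0.0085
gripper_force: 60.3
```

{"method": "move_arm", "body": {
  "plan": "0 0 0.001 0 0 0 0;0 0 0.001 0 0 0 0;0 0 0 0 0 0 0;0 0 0 0 0 0 0"
}}

```text
time_s: 25.12
position: [0.4877, -0.3022, 0.072]
tool_rot: [[0.853, 0.522, -0.0], [0.522, -0.853, -0.0], [-0.0, 0.0, -1.0]]
ft_force: [-0.3, 0.1, -4.1]
grip_width: 0.0086
gripper_force: 60.3
```

{"method": "move_arm", "body": {
  "plan": "0 0 0.001 0 0 0 0;0 0 0.001 0 0 0 0;0 0 0 0 0 0 0;0 0 0 0 0 0 0"
}}

```text
time_s: 25.62
position: [0.4878, -0.3023, 0.0702]
tool_rot: [[0.853, 0.522, 0.0], [0.522, -0.853, -0.0], [0.0, 0.0, -1.0]]
ft_force: [0.6, 0.1, -1.2]
grip_width: 0.0086
gripper_force: 60.6
```

{"method": "move_arm", "body": {
  "plan": "0 0 0.001 0 0 0 0;0 0 0 0 0 0 0;0 0 0 0 0 0 0"
}}

```text
time_s: 26.0
position: [0.4877, -0.3022, 0.069]
tool_rot: [[0.853, 0.522, 0.0], [0.522, -0.853, -0.0], [0.0, 0.0, -1.0]]
ft_force: [0.8, -0.5, -1.0]
grip_width: 0.0087
gripper_force: 60.6
```

{"method": "move_arm", "body": {
  "plan": "0 0 0.001 0 0 0 0;0 0 0 0 0 0 0;0 0 0 0 0 0 0"
}}

```text
time_s: 26.38
position: [0.4877, -0.3022, 0.068]
tool_rot: [[0.853, 0.522, 0.0], [0.522, -0.853, -0.0], [0.0, 0.0, -1.0]]
ft_force: [-0.6, 0.2, -1.8]
grip_width: 0.0088
gripper_force: 60.7
```

```bash
python3 to.py .4875 -.302 .067 31.5
```

```text
shift(tool) [-0.0001 -0.0003  0.001 ] rotvec(tool) [ 0.0001 -0.     -0.001 ] yaw 31.445137322324953 pos [ 0.4877 -0.3022  0.068 ] F [-0.5658  0.1639 -1.7903] T [-0.0485 -0.0929  0.0218] w 0.008770747713288727 t 26.375 q6 14.95656685290785
```

{"method": "move_arm", "body": {
  "plan": "0 0 0.0006 0 0 0 0;0 0 0 0 0 0 0;0 0 0 0 0 0 0.014;0 0 0 0 0 0 0.02;0 0 0 0 0 0 0.03;0 0 0 0 0 0 0.04;0 0 0 0 0 0 0.04;0 0 0 0 0 0 0.04",
  "grip_force": 20
}}

```text
time_s: 27.38
position: [0.4877, -0.3022, 0.0674]
tool_rot: [[0.853, 0.522, -0.0], [0.522, -0.853, -0.0], [-0.0, -0.0, -1.0]]
ft_force: [-0.2, 0.4, 0.2]
grip_width: 0.0401
gripper_force: 0.0
```

{"method": "move_arm", "body": {
  "plan": "0 0 -0.005 0 0 0 0.04;0 0 -0.01 0 0 0 0.04;0 0 -0.02 0 0 0 0.04;0 0 -0.03 0 0 0 0.04;0 0 -0.03 0 0 0 0.04;0 0 -0.04 0 0 0 0.04;0 0.04 -0.02 0 0 0 0.04;0 0.05 0 0 0 0 0.04;0 0.05 0 0 0 0 0.04;0 0 0 0 0 0 0.04;0 0 0 0 0 0 0.04"
}}

```text
time_s: 28.75
position: [0.5605, -0.421, 0.2228]
tool_rot: [[0.853, 0.522, -0.0], [0.522, -0.853, 0.0], [0.0, -0.0, -1.0]]
ft_force: [0.1, -0.1, 0.7]
grip_width: 0.0402
gripper_force: 0.0
```

```bash
python3 - <<'E'
from fit import *
im,d=viewer.get_image("scene");a=cv2.cvtColor(im,cv2.COLOR_RGB2BGR);k=cv2.resize(a[120:260,180:370],None,fx=4.2,fy=4.2,interpolation=cv2.INTER_CUBIC)
cv2.imwrite("pics/s7.png",k);s=env.observe();print(s["position"],s["ft_force"],s["time_s"])
E
```

```text
[ 0.5605 -0.4207  0.2232] [ 0.3964  0.3999 -0.2921] 28.8
```

View pics/s7.png

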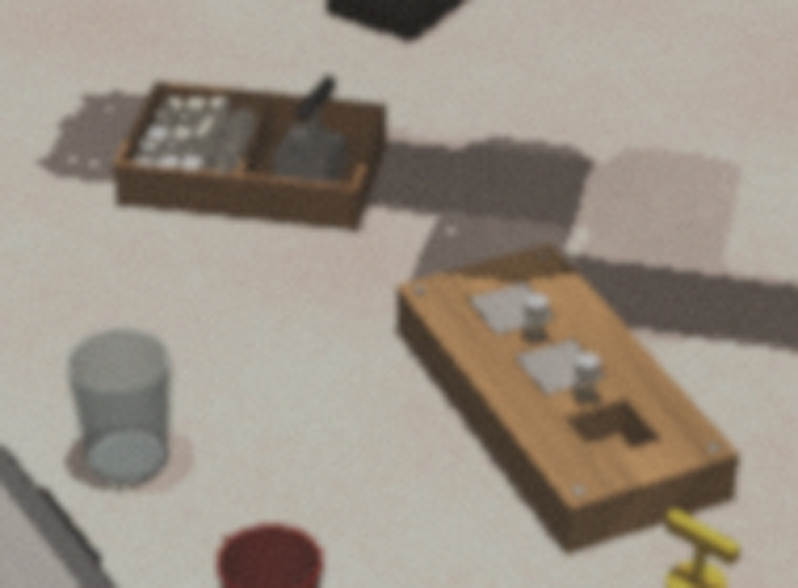

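The plug stands upright in the empty bay at crop (310,150), with the puller's bar on top. The well is open at (612,425), and the blanks, vials, beaker and pail look undisturbed.

```bash
python3 -c "
from rig import env
print(env.close_job())"
```

```text
the job is handed in; nothing more can be done
None
```

I screwed the puller to its stop in the slotted plug, drew the plug out, stood it upright in the tray's empty bay with the puller still in it, and handed the job in at about 29 s.

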